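# Jar under the rice dispenser, gate held open at the mark

## Robot

A 6-joint arm with a two-finger parallel gripper is mounted at the origin on the work surface. World frame = base frame: x ahead of the robot, y to its left, z up, the work surface at z = 0. Lengths are in m, angles in rad, forces in N, time in s.
With the tool pointing down it reaches from about 0.35 to 0.95 m from the base axis. Payload 17.4 kg.
Tool frame: the origin (TCP) lies at the very end of the fingers, on their centre line; the grasp point (between the pads) lies 19 mm behind it; z points along the fingers, y is the direction in which the jaws open and shut (so a half turn about z gives the same grasp; the last joint's range is limited). The gripper opens to 93 mm and grips with 3 to 60 N. Pads are 15 mm wide; open, the fingers measure 128 mm over their backs; the gripper's body (75 mm by 188 mm) begins 65 mm behind the grasp point.
Start: joints at [-1.351, 0.116, 1.442, -0, 1.584, -0.038], TCP at [0.172, -0.653, 0.219] pointing down, gripper open.
Joint ranges: [-2.83, 2.83], [-0.83, 2.19], [0.07, 2.5], [-1.14, 4.28], [0.01, 3], [-2.97, 2.97]. Speed limits (rad/s): [1.89, 1.89, 2.22, 3.14, 3.14, 3.14].

## Interface

Orientations are given as a unit quaternion [w, x, y, z].
In Python, from bench import r, get_image gives the robot as it stands. The module is installed in compiled form; this text tells all that it offers.
- The arm moves only by the shell command python3 -m creep 'ROWS' [OPENING] [FORCE]. ROWS is JSON, a list of rows, each a list of 4 numbers: the shift along the tool's x, y, z in cm, then the turn about the tool's z in rad. In form: [[dx, dy, dz, spin], ...]. A call has 1 to 8 rows; each row is the pose to reach, as a shift and turn from the pose commanded when the call began, along the tool's axes at that moment; what a row does not reach only later rows make up. A row lasts 1/10 s, in which the tool goes at most 50 mm and 8.59 degrees, less where a joint would pass 70% of its speed; a pose out of reach is approached as far as the arm can. A call with a gripper value outside its range is refused whole. OPENING is the closure, from 0 (fully open) to 1 (shut), set as the call begins (- or left out, the last holds). The fingers move at their own pace and stop on an object; FORCE is the grip in N (left out, the last holds). Time passes only in rows, so rows that repeat a pose let the fingers close. It gives the time, the measured TCP pose, the force and the opening at its end, in the units of the state.
- r.state(): the state, without advancing time (a new reading comes with each control period).
- get_image(name): name is "side" or "top" or "wrist"; returns a dict with "img" (420x560x3 uint8, red, green, blue), "depth" (420x560 float32, m along the optical axis (not along the pixel's ray), 0 where there is no reading), "mtx" (3x3 intrinsics, pixels), "pose" (4x4, takes a point from camera to world coordinates); the wrist camera has in their place "T_tool_cam" (4x4, takes a point from camera to tool coordinates, whose origin is the TCP and whose axes are the flange's). Camera axes: x right, y up, looking along -z (the intrinsics and any distortion apply to the point x, -y, -z); pixel columns grow to the right and rows downward; lengths in m; the calibration is good to about 2 mm. A picture is of the moment at which its call begins: read the wrist's pose just before it.
- r.hand_in(): hands the job in, once; it reports no verdict.
The state is a dict: "clock": time; "joints": joint angles; "dq": joint speeds; "effort": joint torques, N m; "tcp_pos": TCP position; "orientation": TCP orientation; "force": force on the tool from outside, world axes, zero at the start; "wrist_torque": the same for the moment, N m; "gripper_width": finger opening in m.
Only numpy, scipy, OpenCV 4.12 (cv2) and the standard library are available. Lean on these libraries where they do the work, as an engineer would, in place of code of your own. Each camera call takes 0.05 s, during which the arm holds its last target. There are 200 camera calls.

## Task

Stand the empty glass jar upright on the green ring under the chute of the rice dispenser and let go of it, keeping the dispenser's gate shut until then. Then pull the spring-loaded gate out by its green grip until its yellow pointer lines up with the red mark on the scale, and hold it there with the gripper for at least three seconds so that I can pour a portion of rice in at the top; finish while still holding it at the mark, because it springs shut if let go. Leave the jar lid, the sauce dish and the scoop where they are.

Things in the scene. Friction and masses are not known exactly. Their poses are not given: they have to be found in the camera images.
- dispenser: Fixed rice dispenser: white pedestal 120 (x) x 100 (y) mm, clear open-topped hopper 130 x 100 mm above it, 242 mm tall in all. Origin: centre of its underside on the worktop, z up; yaw within 0.28 rad. Chute on its own -y side, gate on its +y side. Beside the gate a black scale rail: x 34 to 46, y 45 to 215 mm, top 128 mm above the worktop
- chute_tip (a point): Middle of the underside of the chute's lower end, 107 mm above the worktop, 100 mm from the dispenser's origin along its -y. The open green chute is 36 mm wide and rises from here to the pedestal at 22 degrees; its side walls' top edge is 114 mm above the worktop at the tip and 137 mm at the pedestal
- drop (a point): Worktop point at the centre of the flat green ring (76 mm across, drawn on), 125 mm from the dispenser's origin along its -y: the jar's middle belongs here. The chute tip then reaches 4 mm over the jar's rim, 12 mm above it, so the jar cannot come from straight above: bring it in low from the dispenser's -y side
- jar: Loose empty open glass jar, round, straight-sided, 58 mm outside diameter, wall 3 mm, 95 mm tall, about 180 g (varies). Origin: centre of its underside; z up along its axis
- gate: Spring-return gate: flat white tongue 30 mm wide, 5 mm thick, 130 mm above the worktop. Origin: in the tongue right under the green grip's centre; axes as the dispenser's. Shut it lies at the dispenser's x 0, y 130 mm (80 mm from the pedestal's side); it slides out along the dispenser's +y, up to 80 mm. Spring force about 6 N shut, 1.2 N more per 10 mm
- grip (a point): Centre of the gate's upright green grip plate, 28 mm wide (dispenser x), 12 mm thick (dispenser y), 45 mm tall (132 to 177 mm above the worktop); 25 mm above the gate's origin. From its foot a thin yellow pointer, 4 mm wide, sticks out to the dispenser's +x over the rail, at the same y; the pointer cannot be touched
- mark: Red mark, 5 mm wide, on the scale rail (cannot be touched or moved). Origin at its centre, 40 mm to the +x side of the gate's line; axes as the dispenser's. It lies 30 to 55 mm farther out along the dispenser's +y than the pointer of the shut gate. The pointer is at the mark when gate and mark have equal y in the dispenser's frame
- lid: Loose brass-coloured jar lid lying on the worktop, 65 mm diameter, 14 mm tall, origin at the centre of its underside; leave alone
- dish: Loose white ceramic fish sauce dish, 84 mm diameter, 24 mm tall, origin at the centre of its underside; leave alone
- scoop: Loose green plastic scoop, 158 mm long, 55 mm wide, 35 mm tall, lying along its own x, handle to its -x; origin on the worktop near its middle; leave alone

How it is judged:
On the way, in this order (a step that is already met when the one before it is completed fails the run):
1. the jar stands upright under the chute, let go (horizontal distance between jar and drop below 0.012 m and height (world z) of jar below 0.008 m and angle between jar's own z axis and vertical below 0.1 rad and linear speed of jar below 0.02 m/s and contact force between the fingers and jar below 0.3 N), for 0.2 s.
2. the gate is held by the gripper with its pointer at the mark for 2 s (y of gate in the frame of mark between -0.005 and 0.005 m and contact force between the fingers and gate above 2 N and contact force between gate and jar below 0.3 N and contact force between gate and lid below 0.3 N and contact force between gate and dish below 0.3 N and contact force between gate and scoop below 0.3 N), for 2 s.
At the end, for the whole second after the job is handed in: The gate is still held by the gripper's fingers (at least 2 N) with its pointer within 5 mm of the mark and nothing else touching it; the jar stands let go, upright and still on the worktop with its middle within 12 mm of the ring's centre; lid, dish and scoop are within 30 mm of where they were (all of step 1 and all of step 2 and distance of each of lid, dish, scoop from where it was at the start of the episode below 0.03 m); the arm keeps its last pose, push and grip.
It fails at once if the gate is opened by more than 12 mm with no jar under the chute (more than 20 mm off the ring's centre) (y of gate in the frame of dispenser above 0.142 m and horizontal distance between jar and drop above 0.02 m).
It fails at once if the jar is tipped over (more than 0.6 rad) (angle between jar's own z axis and vertical above 0.6 rad).
It fails at once if lid, dish or scoop is moved by more than 30 mm (distance of any of lid, dish, scoop from where it was at the start of the episode above 0.03 m).
It also fails if it takes over 58 s, if anything falls off the work surface, if the arm or the gripper's body presses on something with over 40 N, if the wrist force passes 120 N, or if a joint passes its speed limit or range.

## Working session

There is one attempt and no reset: what is moved stays moved. The work goes in short steps, Python scripts to look and compute and a shell command to move; the robot and the scene stay as the last step left them, time stands still between calls to the robot, and variables do not carry over. Pictures are saved under pics/ and viewed, about 8 in all and at most 12, crops included, and the job is handed in when it is done.

```bash
mkdir -p pics
cat > h.py <<'E'
import numpy as np, cv2
from bench import r, get_image
from scipy.spatial.transform import Rotation as R
def tool():
    s=r.state(); q=s['orientation']; T=np.eye(4); T[:3,:3]=R.from_quat([q[1],q[2],q[3],q[0]]).as_matrix(); T[:3,3]=s['tcp_pos']; return T
def cloud(name):
    T=tool(); g=get_image(name); d=g['depth']; K=g['mtx']
    v,u=np.mgrid[:420,:560]
    P=np.stack([(u-K[0,2])/K[0,0]*d,-(v-K[1,2])/K[1,1]*d,-d,np.ones_like(d)],-1)
    M=g['pose'] if 'pose' in g else T@g['T_tool_cam']
    W=(P@np.asarray(M).T)[...,:3]; W[d==0]=np.nan
    return g,W
E
python3 - <<'E'
from h import *
s=r.state();print({k:np.round(v,3).tolist() for k,v in s.items()});print(tool().round(3))
for n in('top','side'):
    g,W=cloud(n); np.savez('/tmp/'+n,W=W,img=g['img'],mtx=g['mtx'],pose=g['pose'])
    print(n,g['mtx'].round(1).tolist(),np.round(g['pose'],3).tolist(),[k for k in g])
    cv2.imwrite(f'pics/{n}0.png',g['img'][...,::-1])
E
```

```text
{'clock': 0.0, 'joints': [-1.351, 0.116, 1.442, 0.0, 1.584, -0.038], 'dq': [0.0, 0.0, -0.0, 0.001, 0.0, -0.001], 'effort': [0.003, -72.126, -62.261, 0.078, 0.024, -0.0], 'tcp_pos': [0.172, -0.653, 0.218], 'orientation': [-0.001, 0.992, 0.129, -0.0], 'force': [-0.113, 0.026, -0.446], 'wrist_torque': [-0.025, -0.026, 0.045], 'gripper_width': 0.092}
[[ 0.967  0.255 -0.     0.172]
 [ 0.255 -0.967  0.001 -0.653]
 [ 0.    -0.001 -1.     0.218]
 [ 0.     0.     0.     1.   ]]
top [[500.6, 0.0, 284.4], [0.0, 500.6, 211.1], [0.0, 0.0, 1.0]] [[-0.029, 0.994, -0.109, 0.408], [-1.0, -0.029, -0.001, -0.046], [-0.004, 0.109, 0.994, 1.385], [0.0, 0.0, 0.0, 1.0]] ['img', 'depth', 'mtx', 'pose']
side [[403.0, 0.0, 283.6], [0.0, 403.0, 207.2], [0.0, 0.0, 1.0]] [[-0.986, 0.116, -0.122, 0.445], [-0.168, -0.693, 0.701, 0.498], [-0.003, 0.712, 0.703, 0.662], [0.0, 0.0, 0.0, 1.0]] ['img', 'depth', 'mtx', 'pose']
```

View pics/top0.png

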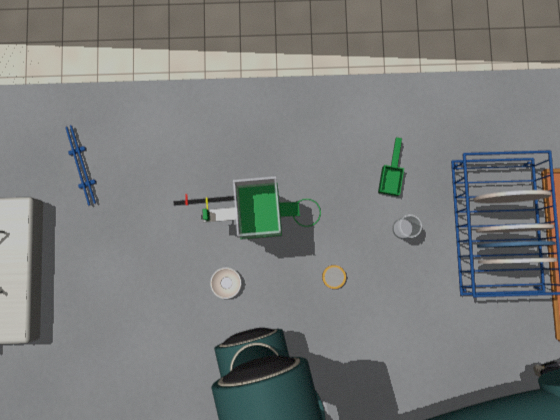

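View pics/side0.png

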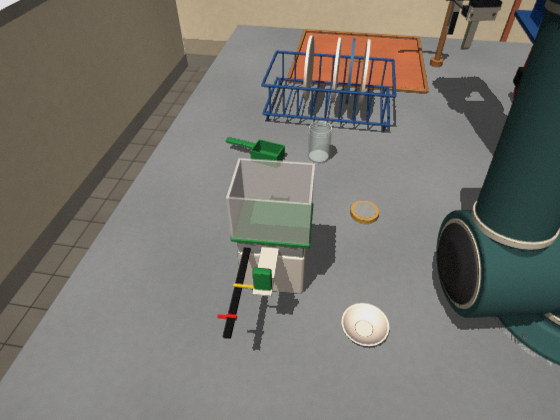

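```bash
cat >> h.py <<'E'
def plane(D,u,v,z):
    K,P=D['mtx'],D['pose']; d=np.array([(u-K[0,2])/K[0,0],-(v-K[1,2])/K[1,1],-1]); d=P[:3,:3]@d; o=P[:3,3]
    return o+d*(z-o[2])/d[2]
E
python3 - <<'E'
from h import *
for n in('top','side'):
    D=np.load(f'/tmp/{n}.npz'); im=D['img'].astype(int); W=D['W']; R_,G,B=im[...,0],im[...,1],im[...,2]
    def c(m,name,z,box):
        b=np.zeros(m.shape,bool); b[box[1]:box[3],box[0]:box[2]]=1; v,u=np.where(m&b)
        if len(u)==0: print(name,'none');return
        print(n,name,len(u),u.mean().round(1),v.mean().round(1),'plane',plane(D,u.mean(),v.mean(),z).round(4),'cloud',np.nanmedian(W[m&b],0).round(4))
        return u,v
    bx=dict(top=(165,170,240,235),side=(205,240,285,340))[n]
    c((R_>150)&(G<80)&(B<80),'red',.128,bx)
    c((R_>150)&(G>130)&(B<90),'yel',.134,bx)
    c((G>R_+40)&(G>B+40),'grip',.177,dict(top=(195,200,214,225),side=(250,262,275,295))[n])
    u,v=c((R_<40)&(G<40)&(B<40),'rail',.128,dict(top=(165,190,236,212),side=(220,245,252,338))[n])
    p=np.array([plane(D,a,b,.128)[:2] for a,b in zip(u,v)]); q=p-p.mean(0); d=np.linalg.svd(q)[2][0]; d*=np.sign(d[1]); print('rail dir yaw',np.arctan2(-d[0],d[1]))
    if n=='top':
        m=(G>R_+30)&(G>B+30); b=np.zeros_like(m); b[190:235,300:325]=1; b[222:235,290:325]=1;b[190:200,290:325]=1
        v,u=np.where(m&b); p=np.array([plane(D,a,bb,0)[:2] for a,bb in zip(u,v)])
        A=np.c_[2*p,np.ones(len(p))]; s=np.linalg.lstsq(A,(p**2).sum(1),rcond=None)[0]; print('ring',s[:2],np.sqrt(s[2]+s[0]**2+s[1]**2))
        print('jar plane rim',plane(D,411,224,.095), 'base',plane(D,402,229,0))
        print(W[200:250:6,390:430:6,2].round(3))
        cr=np.hstack([cv2.resize(im[190:260,375:445].astype(np.uint8),(400,400)),cv2.resize(im[165:235,170:240].astype(np.uint8),(400,400))]); cv2.imwrite('pics/c1.png',cr[...,::-1])
        for nm,a in dict(lid=(334,277),dish=(226,283),scoop=(392,180),scooph=(399,142)).items(): print(nm,W[a[1],a[0]])
E
```

```text
top red 13 186.1 199.8 plane [0.5813 0.2037 0.128 ] cloud [0.5812 0.204  0.127 ]
top yel 16 206.4 203.4 plane [0.5698 0.1512 0.134 ] cloud [0.5696 0.1525 0.1323]
top grip 46 204.8 214.0 plane [0.5384 0.1488 0.177 ] cloud [0.5382 0.1487 0.1757]
top rail 70 206.5 200.0 plane [0.5792 0.1519 0.128 ] cloud [0.5793 0.1463 0.1278]
rail dir yaw 0.05542401500941193
ring [ 0.55454004 -0.10555475] 0.03740079088485162
jar plane rim [ 0.50561645 -0.37017486  0.095     ] base [ 0.49968091 -0.36839394  0.        ]
[[-0.002  0.004  0.004 -0.003  0.    -0.003  0.005]
 [ 0.002 -0.001 -0.008  0.    -0.002  0.004 -0.005]
 [ 0.001 -0.001  0.002  0.002  0.002 -0.    -0.001]
 [-0.004  0.002  0.087  0.044  0.076 -0.003 -0.001]
 [-0.004  0.056  0.001  0.006  0.038  0.096 -0.003]
 [-0.006  0.052  0.006  0.005  0.033  0.095 -0.002]
 [ 0.003  0.011  0.061  0.096  0.095  0.001  0.   ]
 [-0.    -0.002  0.001  0.002 -0.003 -0.001 -0.   ]
 [-0.004  0.004 -0.003  0.003 -0.002  0.001 -0.007]]
lid [ 0.37388379 -0.17325738  0.01903477]
dish [0.36573725 0.12107134 0.00256917]
scoop [ 0.63706924 -0.34701414  0.00417551]
scooph [ 0.7372812  -0.36519716  0.03439916]
side red 62 226.5 315.8 plane [0.582 0.205 0.128] cloud [0.5826 0.2042 0.1274]
side yel 61 243.2 285.7 plane [0.5689 0.1531 0.134 ] cloud [0.5693 0.1524 0.1323]
side grip 346 261.5 278.1 plane [0.5357 0.164  0.177 ] cloud [0.5384 0.1553 0.1654]
side rail 555 236.6 293.3 plane [0.577  0.1647 0.128 ] cloud [0.5773 0.1672 0.1273]
rail dir yaw 0.056238462795917425
```

View pics/c1.png

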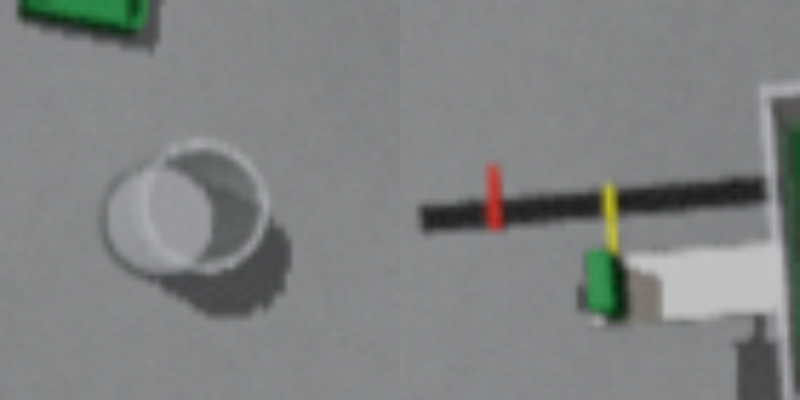

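```bash
cat >> h.py <<'E'
def rel(x,y,z,yaw=None):
    T=tool(); d=(T[:3,:3].T@(np.array([x,y,z])-T[:3,3]))*100
    print('cm in tool axes',d.round(2),'tool y angle',np.arctan2(T[1,1],T[0,1]).round(4),'spin',None if yaw is None else round(np.arctan2(T[1,1],T[0,1])-yaw,4))
E
python3 - <<'E'
from h import *
print(get_image('wrist')['T_tool_cam'].round(3))
W=np.load('/tmp/top.npz')['W']; m=W[...,2]>.05; m[:,:440]=0; m[305:]=0
print('rack',np.nanmin(W[m],0),np.nanpercentile(W[m],99,axis=0))
rel(.35,-.40,.218,.056)
E
```

```text
[[-0.001  0.97   0.244  0.067]
 [ 1.     0.001  0.     0.   ]
 [ 0.     0.244 -0.97  -0.165]
 [ 0.     0.     0.     1.   ]]
rack [ 0.31557294 -0.7349969   0.05019361] [ 0.68166648 -0.50541911  0.21606563]
cm in tool axes [ 23.65 -19.88   0.03] tool y angle -1.313 spin -1.369
```

Run:
```python
from h import *
rel(.28,-.40,.30,-2.885)
```

```text
cm in tool axes [ 16.88 -21.67  -8.17] tool y angle -1.313 spin 1.572
```

```bash
python3 -m creep '[[0,0,-5,0.15],[0,0,-8,0.3],[3,-4,-8,0.45],[6,-8,-8,0.6],[9,-12,-8,0.75],[12,-16,-8,0.9],[15,-19,-8,1.05],[17,-22,-8,1.2]]' 0 && python3 -c "
from h import *
rel(.502,-.370,.20,-2.885)"
```

```text
clock: 0.95
tcp_pos: [0.2811, -0.3947, 0.2986]
orientation: [-0.0, 0.89, -0.456, 0.0]
force: [0.8, -0.8, -0.2]
gripper_width: 0.0927
cm in tool axes [ 10.88 -19.37   9.86] tool y angle -2.5186 spin 0.3664
```

```bash
python3 -m creep '[[2,-4,0,0.1],[4,-8,2,0.2],[6,-12,4,0.3],[8,-15,6,0.35],[10.9,-19.4,9,0.366],[10.9,-19.4,9.9,0.366],[10.9,-19.4,9.9,0.366],[10.9,-19.4,9.9,0.366]]'
python3 - <<'E'
from h import *
T=tool();g,W=cloud('wrist');np.savez('/tmp/w',W=W,img=g['img'],mtx=g['mtx'],pose=T@g['T_tool_cam'])
cv2.imwrite('pics/w1.png',g['img'][...,::-1]); rel(.502,-.370,.056)
m=(W[...,2]>.088)&(W[...,2]<.102)&(np.hypot(W[...,0]-.502,W[...,1]+.37)<.05); p=W[m][:,:2]
A=np.c_[2*p,np.ones(len(p))]; s=np.linalg.lstsq(A,(p**2).sum(1),rcond=None)[0]; print(len(p),s[:2],np.sqrt(s[2]+s[0]**2+s[1]**2))
E
```

```text
clock: 1.75
tcp_pos: [0.5007, -0.3709, 0.2001]
orientation: [0.0, 0.794, -0.608, -0.0]
force: [-0.3, -0.5, 0.9]
gripper_width: 0.0931
cm in tool axes [-0.09 -0.15 14.5 ] tool y angle -2.8794 spin None
800 [ 0.50102584 -0.36968466] 0.02734707722111084
```

View pics/w1.png

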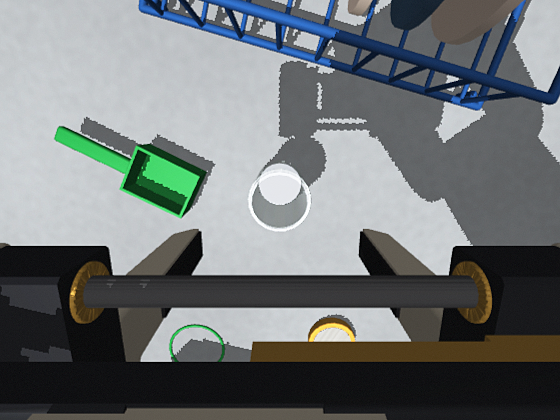

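```bash
python3 -m creep '[[0,0,4,0],[0.05,-0.05,8,0],[0.1,-0.05,11,0],[0.1,-0.05,13,0],[0.1,-0.05,14.2,0],[0.1,-0.05,14.2,0],[0.1,-0.05,14.2,0],[0.1,-0.05,14.2,0]]' 0 && python3 -m creep '[[0,0,0,0],[0,0,0,0],[0,0,0,0],[0,0,0,0],[0,0,0,0],[0,0,0,0],[0,0,0,0],[0,0,0,0]]' 1 15 && python3 -c "
from h import *
rel(.5545,-.20,.063,-2.885)
rel(.5545,-.1056,.063,-2.885)"
```

```text
clock: 2.6
tcp_pos: [0.5026, -0.3721, 0.0595]
orientation: [0.0, 0.794, -0.609, 0.001]
force: [0.9, 0.5, -1.2]
gripper_width: 0.0928
clock: 3.4
tcp_pos: [0.5021, -0.3716, 0.0576]
orientation: [-0.0, 0.794, -0.608, -0.0]
force: [-0.0, -0.2, -0.4]
gripper_width: 0.0568
cm in tool axes [-15.21  -9.51  -0.54] tool y angle -2.879 spin 0.006
cm in tool axes [-24.32 -11.96  -0.54] tool y angle -2.879 spin 0.006
```

```bash
python3 -m creep '[[0,0,-0.5,0],[0,0,-0.5,0],[-3,-2,-0.5,0],[-6,-4,-0.5,0],[-9,-6,-0.5,0],[-12,-8,-0.5,0],[-14.5,-9.2,-0.5,0],[-15.2,-9.5,-0.5,0]]' && python3 -m creep '[[0,0,0,0],[0,0,0,0],[0,0,0,0]]'
python3 - <<'E'
from h import *
T=tool();g,W=cloud('wrist')
im=g['img'].astype(int)
m=(W[...,2]>.094)&(W[...,2]<.106)&(np.hypot(W[...,0]-T[0,3],W[...,1]-T[1,3])<.04); p=W[m][:,:2]
A=np.c_[2*p,np.ones(len(p))]; s=np.linalg.lstsq(A,(p**2).sum(1),rcond=None)[0]; print(len(p),s[:2],np.sqrt(s[2]+s[0]**2+s[1]**2),T[:3,3],'rim z',np.median(W[m][:,2]))
for n in ('top','side'):
    g,_=cloud(n); cv2.imwrite(f'pics/{n}2.png',g['img'][...,::-1])
E
```

```text
clock: 4.2
tcp_pos: [0.5549, -0.1979, 0.0628]
orientation: [-0.0, 0.794, -0.608, -0.0]
force: [-0.5, -1.1, -0.7]
gripper_width: 0.0558
clock: 4.5
tcp_pos: [0.5542, -0.2011, 0.0626]
orientation: [0.0, 0.793, -0.609, 0.0]
force: [0.0, -0.7, -1.9]
gripper_width: 0.0562
3035 [ 0.55386555 -0.20024836] 0.02879730204860008 [ 0.5542169  -0.20112786  0.06264636] rim z 0.09825119179602446
```

View pics/side2.png

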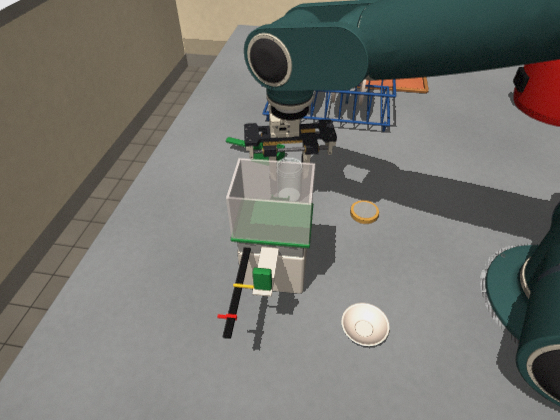

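```bash
python3 -c "
from h import *
rel(.5545+.0004,-.1062-.0009,.063,-2.885)"
```

```text
cm in tool axes [-9.04 -2.49 -0.04] tool y angle -2.88 spin 0.005
```

```bash
python3 -m creep '[[-2,-0.55,0,0],[-4,-1.1,0,0],[-5.5,-1.5,0,0],[-7,-1.93,0,0],[-8.2,-2.26,0,0],[-9.0,-2.5,0,0],[-9.0,-2.5,0,0],[-9.0,-2.5,0,0]]'
python3 - <<'E'
from h import *
T=tool();g,W=cloud('wrist'); g2,_=cloud('top')
m=(W[...,2]>.092)&(W[...,2]<.104)&(np.hypot(W[...,0]-T[0,3],W[...,1]-T[1,3])<.04); p=W[m][:,:2]
im=g['img'].astype(int); m2=(im[...,1]>im[...,0]+30)&(im[...,1]>im[...,2]+30)&(abs(W[...,2])<.012)
q=W[m2&(np.hypot(W[...,0]-T[0,3],W[...,1]-T[1,3])<.05)][:,:2]
for p in(p,q):
  A=np.c_[2*p,np.ones(len(p))]; s=np.linalg.lstsq(A,(p**2).sum(1),rcond=None)[0]; print(len(p),s[:2],np.sqrt(s[2]+s[0]**2+s[1]**2),T[:3,3])
cv2.imwrite('pics/w3.png',np.hstack([g['img'][100:400,100:500],cv2.resize(g2['img'][140:260,200:360],(400,300))])[...,::-1])
E
```

```text
clock: 5.45
tcp_pos: [0.5553, -0.1068, 0.0627]
orientation: [0.0, 0.794, -0.608, 0.0]
force: [0.4, 0.2, -2.2]
gripper_width: 0.0566
3585 [ 0.5548578  -0.10595113] 0.02856583900899589 [ 0.55527317 -0.10682689  0.06269637]
826 [ 0.55372925 -0.10622522] 0.037744417439332135 [ 0.55527317 -0.10682689  0.06269637]
```

View pics/w3.png

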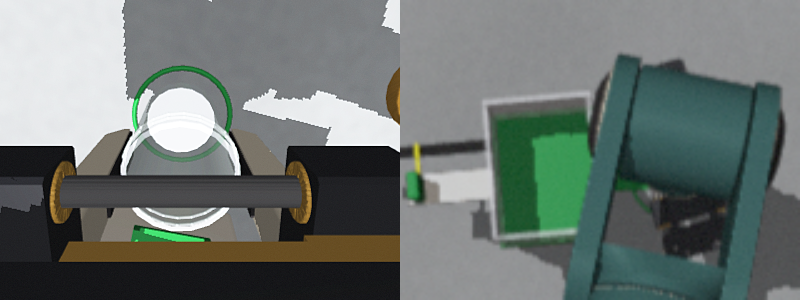

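Jar (rim centre around left-pane pixel (180,160), base inside the ring) agrees with the ring fit to about 1 mm. Lower and release.

```bash
python3 -m creep '[[0,0,0.25,0],[0,0,0.5,0],[0,0,0.52,0],[0,0,0.52,0]]' && python3 -m creep '[[0,0,0,0],[0,0,0,0],[0,0,0,0],[0,0,0,0],[0,0,0,0],[0,0,0,0]]' 0
python3 - <<'E'
from h import *
T=tool();print(T.round(3));rel(.5545,-.1062,.06,.056-np.pi)
g,W=cloud('wrist')
m=(W[...,2]>.085)&(W[...,2]<.102)&(np.hypot(W[...,0]-T[0,3],W[...,1]-T[1,3])<.04); p=W[m][:,:2]
A=np.c_[2*p,np.ones(len(p))]; s=np.linalg.lstsq(A,(p**2).sum(1),rcond=None)[0]; print(len(p),s[:2],np.median(W[m][:,2]))
E
```

```text
clock: 5.95
tcp_pos: [0.5552, -0.1069, 0.0574]
orientation: [0.0, 0.794, -0.609, 0.0]
force: [-0.2, -0.8, 1.3]
gripper_width: 0.0562
clock: 6.55
tcp_pos: [0.5552, -0.1067, 0.0575]
orientation: [-0.0, 0.794, -0.608, 0.0]
force: [0.3, -0.8, -0.7]
gripper_width: 0.0926
[[ 0.26  -0.966  0.     0.555]
 [-0.966 -0.26   0.    -0.107]
 [-0.    -0.    -1.     0.057]
 [ 0.     0.     0.     1.   ]]
cm in tool axes [-0.06  0.05 -0.25] tool y angle -2.8789 spin 0.2067
3158 [ 0.55429681 -0.1055589 ] 0.09257889247293831
```

```bash
python3 -m creep '[[2,0,0,0],[5,0,0,0],[9,0,0,0],[13,0,0,0],[13,0,-5,0],[13,0,-10,0],[13,0,-15,0],[13,0,-20,0]]' && python3 -m creep '[[0,0,-5,-0.15],[0,0,-7,-0.3],[0,0,-7,-0.45],[0,0,-7,-0.6],[0,0,-7,-0.75],[0,0,-7,-0.9],[0,0,-7,-1.05],[0,0,-7,-1.2]]' && python3 -c "
from h import *
rel(.54,.15,.32,.056)"
```

```text
clock: 7.4
tcp_pos: [0.5886, -0.2322, 0.2595]
orientation: [-0.0, 0.794, -0.609, 0.0]
force: [1.0, 1.0, 0.1]
gripper_width: 0.093
clock: 8.2
tcp_pos: [0.5889, -0.2322, 0.3274]
orientation: [-0.0, 0.999, -0.051, -0.0]
force: [0.2, -0.0, 0.2]
gripper_width: 0.0932
cm in tool axes [ -8.76 -37.53   0.74] tool y angle -1.6728 spin -1.7288
```

```bash
python3 -m creep '[[-1,-4,0,-0.15],[-2,-8,0,-0.3],[-3,-13,0,-0.45],[-4,-18,0,-0.6],[-5,-23,0,-0.75],[-6,-28,0,-0.9],[-7,-33,0,-1.05],[-8.8,-37.5,0,-1.2]]' && python3 -c "
from h import *
rel(.54,.15,.26,.056)"
```

```text
clock: 9.0
tcp_pos: [0.5424, 0.1488, 0.3273]
orientation: [-0.0, 0.853, 0.522, -0.0]
force: [0.1, 1.0, -0.2]
gripper_width: 0.0925
cm in tool axes [-0.01 -0.27  6.73] tool y angle -0.4729 spin -0.5289
```

```bash
python3 -m creep '[[0,-0.1,1,-0.15],[0,-0.2,2,-0.3],[0,-0.27,4,-0.45],[0,-0.27,6,-0.529],[0,-0.27,6.7,-0.529],[0,-0.27,6.7,-0.529],[0,-0.27,6.7,-0.529]]'
cat >> h.py <<'E'
O=np.array([.5475,.0192]); Y=np.array([-.056,.9984]); X=np.array([.9984,.056])
def gatelook(name):
    g,W=cloud('wrist'); im=g['img'].astype(int); R_,G,B=im[...,0],im[...,1],im[...,2]
    near=(np.hypot(W[...,0]-.555,W[...,1]-.18)<.1)&(W[...,2]>.11)
    for n,m in dict(red=(R_>130)&(G<80)&(B<80)&near,yel=(R_>130)&(G>110)&(B<90)&near,grip=(G>R_+40)&(G>B+40)&near&(W[...,2]>.15)).items():
        v,u=np.where(m)
        if len(u): P=W[m]; print(n,len(u),u.mean().round(1),v.mean().round(1),'world',np.median(P,0).round(4),'disp x',np.median((P[:,:2]-O)@X).round(4),'y',np.median((P[:,:2]-O)@Y).round(4))
        else: print(n,'none')
    cv2.imwrite(f'pics/{name}.png',g['img'][...,::-1])
E
python3 -c "
from h import *
gatelook('g1'); rel(.54,.149,.141,.056)"
```

```text
clock: 9.7
tcp_pos: [0.5406, 0.1481, 0.2614]
orientation: [0.0, 0.69, 0.724, 0.0]
force: [0.2, 0.2, 0.3]
gripper_width: 0.093
red 157 324.4 140.2 world [0.5807 0.2033 0.1265] disp x 0.0435 y 0.1819
yel 454 183.6 264.7 world [0.4917 0.1726 0.3629] disp x -0.0471 y 0.1563
grip 529 278.7 201.4 world [0.5391 0.1517 0.1746] disp x -0.0009 y 0.1326
cm in tool axes [ 0.09 -0.08 12.07] tool y angle 0.0482 spin -0.0078
```

View pics/g1.png

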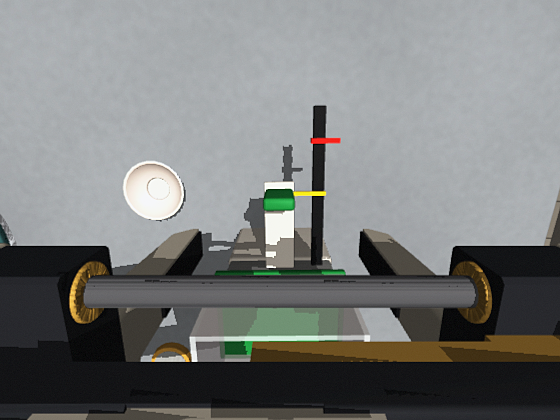

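```bash
sed -i "s/(B<90)&near,/(B<90)\&near\&(W[...,2]<.15),/" h.py; python3 -m creep '[[0.1,-0.08,4,-0.008],[0.1,-0.08,8,-0.008],[0.1,-0.08,10.5,-0.008],[0.1,-0.08,12,-0.008],[0.1,-0.08,12.1,-0.008],[0.1,-0.08,12.1,-0.008]]' && python3 -m creep '[[0,0,0,0],[0,0,0,0],[0,0,0,0],[0,0,0,0],[0,0,0,0],[0,0,0,0],[0,0,0,0],[0,0,0,0]]' 1 45 && python3 -c "
from h import *
print(tool().round(4)); gatelook('g2')"
```

```text
clock: 10.35
tcp_pos: [0.5401, 0.1491, 0.1409]
orientation: [0.0, 0.686, 0.727, 0.001]
force: [0.4, -0.2, 0.3]
gripper_width: 0.0933
clock: 11.15
tcp_pos: [0.5396, 0.149, 0.1394]
orientation: [-0.0, 0.686, 0.727, -0.0]
force: [-0.1, 0.1, 0.5]
gripper_width: 0.0338
[[-5.790e-02  9.983e-01 -1.000e-04  5.396e-01]
 [ 9.983e-01  5.790e-02 -0.000e+00  1.490e-01]
 [-0.000e+00 -1.000e-04 -1.000e+00  1.394e-01]
 [ 0.000e+00  0.000e+00  0.000e+00  1.000e+00]]
red 408 357.0 152.7 world [0.5805 0.2032 0.1269] disp x 0.0432 y 0.1818
yel 168 338.9 238.3 world [0.5789 0.1512 0.1313] disp x 0.0387 y 0.1304
grip 1111 275.9 261.8 world [0.5358 0.1529 0.1746] disp x -0.0041 y 0.134
```

```bash
python3 -m creep '[[0,0,0,0],[0,0,0,0],[0,0,0,0],[0,0,0,0]]' && python3 -m creep '[[0.5,0,0,0],[1,0,0,0],[1.5,0,0,0],[2,0,0,0],[2.5,0,0,0],[3,0,0,0],[3,0,0,0]]' && python3 -c "
from h import *
gatelook('g3')"
```

```text
clock: 11.6
tcp_pos: [0.5392, 0.149, 0.1394]
orientation: [-0.0, 0.686, 0.727, -0.0]
force: [-5.4, -1.1, 1.5]
gripper_width: 0.028
clock: 12.3
tcp_pos: [0.5375, 0.1784, 0.1394]
orientation: [0.0, 0.686, 0.727, -0.001]
force: [-5.6, -9.2, 3.0]
gripper_width: 0.0283
red 397 354.8 200.8 world [0.5809 0.2035 0.1268] disp x 0.0436 y 0.1821
yel 180 344.5 238.3 world [0.5765 0.181  0.1314] disp x 0.0381 y 0.1599
grip 1001 276.4 262.9 world [0.5333 0.1819 0.1747] disp x -0.005 y 0.163
```

```bash
python3 -m creep '[[0.5,0,0,0],[1,0,0,0],[1.5,0,0,0],[2,0,0,0],[2.2,0,0,0],[2.2,0,0,0],[2.2,0,0,0],[2.2,0,0,0]]'
python3 - <<'E'
from h import *
gatelook('g4')
for n in ('top','side'):
    g,W=cloud(n); im=g['img'].astype(int);R_,G,B=im[...,0],im[...,1],im[...,2]; near=(np.hypot(W[...,0]-.58,W[...,1]-.2)<.04)&(W[...,2]<.145)
    for c,m in dict(red=(R_>120)&(G<80)&(B<80)&near,yel=(R_>130)&(G>110)&(B<90)&near).items():
        if m.any(): print(n,c,m.sum(),np.median((W[m][:,:2]-O)@Y).round(4),np.mean((W[m][:,:2]-O)@Y).round(4))
a=cv2.imread('pics/g4.png')[150:300,260:460]; cv2.imwrite('pics/g4c.png',np.vstack([cv2.resize(a,(400,300)),cv2.resize(g['img'][240:345,200:340],(400,300))[...,::-1]]))
E
```

```text
clock: 13.15
tcp_pos: [0.5363, 0.1997, 0.1394]
orientation: [0.001, 0.687, 0.727, -0.001]
force: [-5.1, -12.0, 3.7]
gripper_width: 0.0276
red 264 356.5 232.4 world [0.5857 0.2044 0.1246] disp x 0.0485 y 0.183
yel 183 344.6 238.3 world [0.5753 0.2022 0.1314] disp x 0.038 y 0.1812
grip 1006 276.1 263.2 world [0.5319 0.2032 0.1748] disp x -0.0053 y 0.1843
side red 44 0.184 0.1838
side yel 42 0.1825 0.1813
```

View pics/g4c.png

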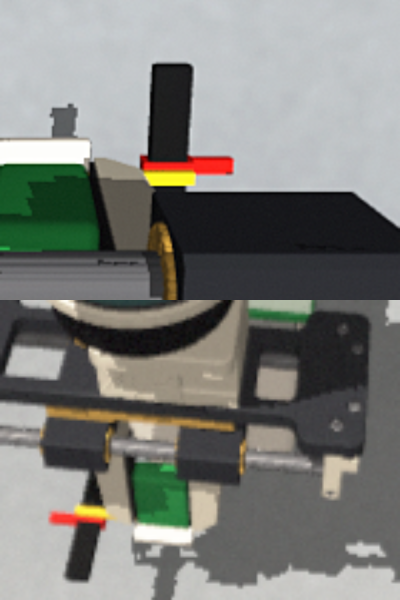

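```bash
python3 -m creep '[[0.1,0,0,0],[0.13,0,0,0],[0.13,0,0,0],[0.13,0,0,0],[0.13,0,0,0],[0.13,0,0,0],[0.13,0,0,0],[0.13,0,0,0]]' && for i in 1 2 3 4; do python3 -m creep '[[0,0,0,0],[0,0,0,0],[0,0,0,0],[0,0,0,0],[0,0,0,0],[0,0,0,0],[0,0,0,0],[0,0,0,0]]' | grep -v orient; done
python3 - <<'E'
from h import *
gatelook('g5')
g,W=cloud('top'); cv2.imwrite('pics/top5.png',g['img'][120:310,160:440][...,::-1].repeat(2,0).repeat(2,1))
E
```

```text
clock: 14.1
tcp_pos: [0.5362, 0.2009, 0.1394]
orientation: [0.001, 0.687, 0.727, -0.001]
force: [-6.0, -12.3, 3.9]
gripper_width: 0.0274
clock: 14.9
tcp_pos: [0.5362, 0.2009, 0.1394]
force: [-5.2, -12.6, 3.0]
gripper_width: 0.0277
clock: 15.7
tcp_pos: [0.5362, 0.2009, 0.1394]
force: [-5.4, -12.0, 3.5]
gripper_width: 0.0278
clock: 16.5
tcp_pos: [0.5362, 0.2009, 0.1394]
force: [-5.7, -12.3, 3.8]
gripper_width: 0.0282
clock: 17.3
tcp_pos: [0.5362, 0.2009, 0.1394]
force: [-4.3, -11.6, 2.9]
gripper_width: 0.0278
red 224 359.9 233.5 world [0.588  0.2047 0.1242] disp x 0.0509 y 0.1835
yel 186 344.6 238.3 world [0.5753 0.2035 0.1313] disp x 0.0382 y 0.1825
grip 962 276.7 263.1 world [0.5322 0.2043 0.1747] disp x -0.0049 y 0.1855
```

View pics/top5.png

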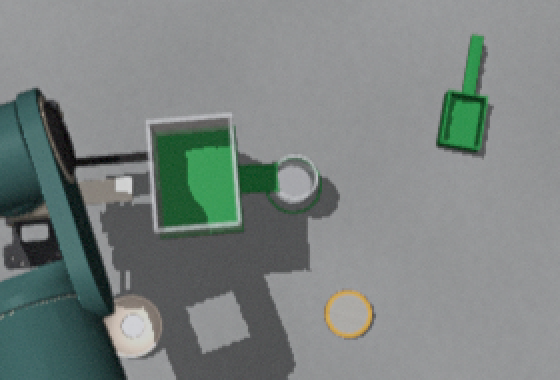

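The jar stands in the ring under the chute, at crop pixel (297,180). The lid, dish and scoop have not moved. The gate has been held at the mark for over 3 s, with the pointer about 0.5–1 mm from it, so I'm handing in.

```bash
python3 -c "
from bench import r
print(r.hand_in())"
```

```text
the job is handed in; nothing more can be done
None
```

The jar is standing on the green ring under the chute, let go. The gate is pulled out about 52 mm to the red mark and still held there; I handed in at about 17.4 s of the 58 s allowed.

- **Jar:** after I let go, its rim centre measured about 1 mm from the ring's centre. It was upright, and the last top picture still shows it there.
- **Gate:** I held it at the mark for just over 3 s before handing in. The wrist camera puts the pointer within about 1 mm of the mark (0.1825 m against 0.182–0.1835 m). The side camera read the mark at 0.184 m, which would make the gap about 1.5 mm. Both are inside the 5 mm limit.
- **Grip:** the spring pulls on the tool with about 12 N and the fingers have not slipped. A steady sideways force of about 5 N shows the fingers closed slightly off-centre on the grip.
- **Lid, dish and scoop:** nothing touched them, and in the last top picture they look to be where they started. I judged this by eye and did not measure it again; the arm partly hides the dish.

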